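# Slide the slide rack out from under the lips, lift it and hold it tipped to drain

## Robot

A 7-joint arm with a two-finger parallel gripper is mounted at the origin on a cart in front of the work surface, level with it; the furniture and walls round the work are solid. World frame = base frame: x ahead of the robot, y to its left, z up, the work surface at z = 0. Lengths are in mm, angles in degrees, forces in N, time in s.
With the tool pointing down it reaches from about 400 to 850 mm from the base axis. Payload 10.4 kg.
Tool frame: the origin (TCP) lies midway between the tips of the shut fingers; the grasp point (between the pads) lies grip_point_offset behind it (grip_point_offset is the distance from the TCP to the grasp point, in mm); z points along the fingers, y is the line along which they close (so a half turn about z gives the same grasp; the last joint's range is limited). The gripper opens to 85 mm and grips with 20 to 120 N. Pads are 22 mm wide; open, the fingers measure 114 mm over their backs; the gripper's body (76 mm by 85 mm) begins 54 mm behind the grasp point. The pads swing forward as they close: fully open they stand 13 mm farther back than shut.
Start: joints at [65.913, 19.034, -3.707, 83.658, 1.238, 77.344, -5.071], TCP at [242.142, -576.21, 231.338] pointing down, gripper open.
Joint ranges: [-148.97, 148.97], [-28.65, 121.19], [-84.17, 76.75], [9.2, 138.47], [-72.65, 252.65], [3.7, 117.97], [-149.18, 149.18]. Speed limits (degrees/s): [127.2, 127.2, 159.86, 159.86, 180, 180, 180].

## Interface

Orientations are given as [roll, pitch, yaw] about the fixed x, y, z axes, in that order (R = Rz(yaw) Ry(pitch) Rx(roll)).
In Python, from bench import * gives the robot as it stands.
- The arm moves only by the tool jog_arm, never from a script. Its argument "targets" is one flat list of numbers, 5 for each row, row after row: the finger opening in mm, from 0 to 85.4, then the shift along the tool's x, y, z in mm, then the turn about the tool's z in rad. A call has 1 to 20 rows; each row is the pose to reach, as a shift and turn from the pose commanded when the call began, along the tool's axes at that moment; what a row does not reach only later rows make up. A row lasts 1/12 s, in which the tool goes at most 41.7 mm and 7.16 degrees, less where a joint would pass 70% of its speed; a pose out of reach is approached as far as the arm can. A call with a gripper value outside its range is refused whole. The fingers move at their own pace and stop on an object; the grip force is fixed at half the most. Time passes only in rows, so rows that repeat a pose let the fingers close. It gives the time, the measured TCP pose, the force, the opening and the grip force at its end, in the units of the state.
- observe(): the state, without advancing time (a new reading comes with each control period).
- get_image(name): name is "scene" or "top" or "wrist"; returns a dict with "color" (400x640x3 uint8, red, green, blue), "fx", "fy", "cx", "cy" (pixels), "xyz" and "orientation" of the camera in the world. Camera axes: x right, y up, looking along -z (the intrinsics and any distortion apply to the point x, -y, -z); pixel columns grow to the right and rows downward; lengths in mm; the calibration is good to about 2 mm. A picture is of the moment at which its call begins. There is no depth.
- close_job(): hands the job in; it is judged then, once.
The state is a dict: "time_s": time; "joint_positions": joint angles; "joint_vel": joint speeds; "joint_efforts": joint torques, N m; "eef_pos": TCP position; "tool_rot": TCP orientation; "wrist_force": force on the tool from outside, world axes, zero at the start; "ft_torque": the same for the moment, N m; "opening": finger opening in mm; "grasp_force": force on a finger pad.
Only numpy, scipy, OpenCV 4.12 (cv2) and the standard library are available. Lean on these libraries where they do the work, as an engineer would, in place of code of your own. Each camera call takes 0.05 s, during which the arm holds its last target. There are 200 camera calls.

## Task

Take the white slide rack by the grip on its handle, slide it along the steel trough until it is out from under the two hold-down lips, then lift it upright out of the open half. Well clear above the rim, tip it endways by about 40 degrees (one short end down, never so far that the slides would fall out) with the whole tray still over the trough, so that it would drip back in. Finish while holding it still like that in the gripper, touching nothing else, and leave the other things on the bench alone.

Things in the scene. Friction and masses are not known exactly. Their poses are not given: they have to be found in the camera images.
- rack: White rack of upright glass slides, about 0.14 kg. Tray 62 wide (x) by 103 long (y) by 30 mm high; a wire handle runs lengthwise over it in the plane x = 0, with a pale grip on top; slides end below 78 mm. Origin: centre of underside; z up through the grip. Starts upright on the trough's floor (origin 2 mm above the bench), y as the trough's, under the lips, origin at trough y -90 to -65 mm.
- rack_grip_centre (a point): Centre of the moulded grip on the rack's handle, 95 mm above the rack's origin: a block 14 mm across (rack x, the way to pinch it), 52 mm long (rack y) and 26 mm high (82 to 108 mm above the origin). Axes as the rack's.
- rack_end_a (a point): Middle of the tray's bottom edge at its +y short end: 50 mm from the rack's origin along rack y, 2 mm above it.
- rack_end_b (a point): The same at the -y short end.
- trough: Fixed open-topped steel trough, outside 76 (x) by 298 (y) by 46 mm high, sheet 4 mm, inside 68 by 290 mm, floor 4 mm above the bench; polished, so things slide easily (friction about 0.2). Origin: centre of its underside; z up, y along its length towards the open half, the end with a small drain pipe (sticks out 16 mm).
- lip_edge (a point): Middle of the gap at the lips' end, trough y = -15 mm, at the lips' underside, 42 mm above the bench. Two flat lips, 4 mm thick, reach 15 mm inward from the long walls from here to the trough's -y end; the handle stands up through the 39 mm gap between them, the tray (10 mm below them) cannot pass.
- open_half (a point): Point on the trough's centre line, y = +64 mm, 2 mm above the bench: a rack with its origin here is in the middle of the open half. It is free to rise from y = +37 to +92 mm.
- stain_jar_a: Bystander: clear jar with a screw lid, 59 mm across, 98 mm high, behind the trough (trough +x side). Origin under its centre.
- stain_jar_b: Bystander: the like jar beside it. Origin under its centre.
- dish: Bystander: flat clear dish, 64 mm across, 16 mm high, behind the trough. Origin under its centre.
- fine_forceps: Bystander: steel forceps lying flat in front of the trough (-x side), 14 x 110 x 9 mm, long axis y. Origin under its centre.
- cassette_a: Bystander: tissue cassette 29 x 48 x 12 mm in front of the trough. Origin under its centre.
- dropper: Bystander: small brown bottle with a dropper, 33 mm across, 100 mm high, to the right. Origin under its centre.
- dish_timer: Bystander: timer with a dial, 66 x 66 x 44 mm, to the right at the back. Origin under its centre.
- glass_beaker: Bystander: glass beaker, 52 mm across, 72 mm high, to the left. Origin under its centre.
There are look-alikes about, which are no part of the job. What is shaped like the rack but green is not meant.

How it is judged (in metres and radians):
On the way, in this order (a step that is already met when the one before it is completed fails the run):
1. the rack, still on the trough's floor, has been slid out from under the lips into the open half (y of rack in the frame of trough above 0.033 m and z of rack in the frame of trough below 0.02 m and angle between rack's own z axis and vertical below 0.2 rad), for 0.05 s.
2. the rack has been drawn up out of the trough, upright (within 15 degrees) (z of rack in the frame of trough above 0.05 m and angle between rack's own z axis and vertical below 0.262 rad), for 0.05 s.
At the end, for the whole second after the job is handed in: Held still by the gripper, tipped endways 29 to 52 degrees from upright, its x axis level within 11 degrees; both tray ends 66 mm or more above the bench and, from above, within the trough's inside length and 40 mm of its centre line; it touches nothing but the gripper (angle between rack's own z axis and vertical between 0.5 and 0.9 rad and angle between rack's own x axis and vertical between 1.37 and 1.77 rad and x of rack_end_a in the frame of trough between -0.04 and 0.04 m and y of rack_end_a in the frame of trough between -0.145 and 0.145 m and height (world z) of each of rack_end_a, rack_end_b above 0.066 m and x of rack_end_b in the frame of trough between -0.04 and 0.04 m and y of rack_end_b in the frame of trough between -0.145 and 0.145 m and contact force between the fingers and rack above 1 N and contact force between rack and trough below 0.1 N and linear speed of rack below 0.02 m/s and angular speed of rack below 0.1 rad/s and contact force between rack and stain_jar_a below 0.1 N and contact force between rack and stain_jar_b below 0.1 N and contact force between rack and dish below 0.1 N and contact force between rack and fine_forceps below 0.1 N and contact force between rack and cassette_a below 0.1 N and contact force between rack and dropper below 0.1 N and contact force between rack and dish_timer below 0.1 N and contact force between rack and glass_beaker below 0.1 N); the arm keeps its last pose, push and grip.
It fails at once if the rack is tipped more than 65 degrees, so that its slides would fall out (angle between rack's own z axis and vertical above 1.13 rad).
It fails at once if another thing on the bench is moved by more than 25 mm or knocked over (distance of any of stain_jar_a, stain_jar_b, dish, fine_forceps, cassette_a, dropper, dish_timer, glass_beaker from where it was at the start of the episode above 0.025 m or angle between any of stain_jar_a, stain_jar_b, dish, fine_forceps, cassette_a, dropper, dish_timer, glass_beaker's own z axis and vertical above 0.4 rad).
It also fails if it takes over 38 s, if anything falls off the work surface, if the arm or the gripper's body presses on something with over 40 N, if the wrist force passes 120 N, or if a joint passes its speed limit or range.

## Working session

There is one attempt and no reset: what is moved stays moved. The work goes in short steps, Python scripts to look and compute and a tool call to move; the robot and the scene stay as the last step left them, time stands still between calls to the robot, and variables do not carry over. Pictures are saved under pics/ and viewed, at most 10 in all, crops included, and the job is handed in when it is done.

Besides the shell and the picture viewer there is one more tool, called after ">>>" as name(argument=value, ...), one argument or row to a line, values as JSON. jog_arm: Moves the arm, as the interface text tells. Its arguments: {"type":"object","properties":{"targets":{"type":"array","items":{"type":"number"}}},"required":["targets"]}

```bash
mkdir -p pics; ls
cat > h.py <<'E'
from bench import *
import numpy as np, cv2
from scipy.spatial.transform import Rotation as R
def Rm(o): return R.from_euler('xyz',o,degrees=True).as_matrix()
def ray(im,u,v):
    d=np.array([(u-im['cx'])/im['fx'],-(v-im['cy'])/im['fy'],-1.]); return np.array(im['xyz']),Rm(im['orientation'])@d
def plane(im,u,v,z):
    o,d=ray(im,u,v); return o+d*(z-o[2])/d[2]
def proj(im,p):
    q=Rm(im['orientation']).T@(np.array(p)-im['xyz']); return im['cx']+im['fx']*q[0]/-q[2], im['cy']+im['fy']*q[1]/q[2]
E
python3 - <<'E'
from h import *
import bench,pickle
print([x for x in dir(bench) if x[0]!='_'])
print(getattr(bench,'grip_point_offset',None)); print(observe())
d={}
for n in('top','scene','wrist'):
    im=get_image(n); d[n]=im; cv2.imwrite(f'pics/{n}0.png',im['color'][:,:,::-1]); print({k:v for k,v in im.items() if k!='color'})
pickle.dump(d,open('im0.pkl','wb'))
E
```

```text
pics
['MotionError', 'close_job', 'get_image', 'grip_point_offset', 'observe']
18.700000000000003
{'time_s': 0.0, 'joint_positions': array([65.91227832, 19.07179429, -3.70682901, 83.70660379,  1.23621828,
       77.34435094, -5.06908151]), 'joint_vel': array([-0.00984301,  0.02371342,  0.0010048 , -0.00062851,  0.02725724,
        0.06492978, -0.0483916 ]), 'joint_efforts': array([-1.86951011e-04, -6.25452375e+01,  4.90501116e-02, -3.91601264e+01,
        1.61408808e-02,  9.87851643e-03,  2.02619566e-05]), 'eef_pos': array([ 241.97458134, -575.83757856,  230.51290338]), 'tool_rot': array([-1.79917078e+02,  2.66175279e-03,  2.27951563e+01]), 'wrist_force': array([-0.01078361,  0.01203339, -0.66408704]), 'ft_torque': array([0.00921782, 0.00066968, 0.00091609]), 'grasp_force': 0.0, 'opening': 85.35563867156223}
{'fx': 387.84743084492936, 'fy': 387.84743084492936, 'cx': 321.0975392966161, 'cy': 205.27008853373516, 'xyz': array([ 362.80175888,   12.43972899, 1317.55857893]), 'orientation': array([  9.76480833,   0.11236826, -89.35425233])}
{'fx': 386.1091958717064, 'fy': 386.1091958717064, 'cx': 326.3963050584529, 'cy': 199.71583475787182, 'xyz': array([ 260.7760097 , -441.47609352,  870.14335971]), 'orientation': array([ 36.31610211,   0.06575918, -34.52905619])}
{'fx': 300.4819663491548, 'fy': 300.4819663491548, 'cx': 322.56834134058545, 'cy': 200.61307169035595, 'xyz': array([ 302.69651324, -551.07061986,  372.9837493 ]), 'orientation': array([-1.51907754e+01,  3.81597316e-02, -6.71829234e+01])}
```

View pics/top0.png

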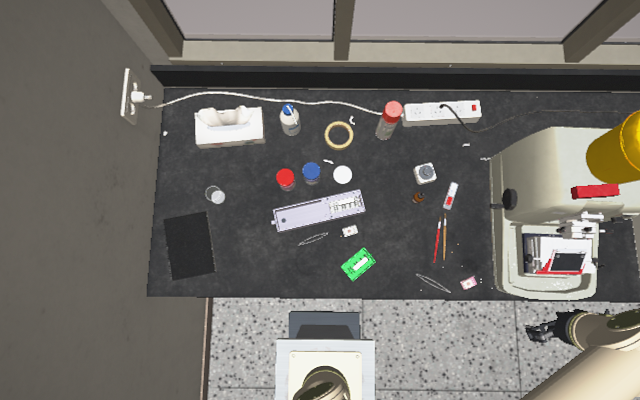

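View pics/scene0.png

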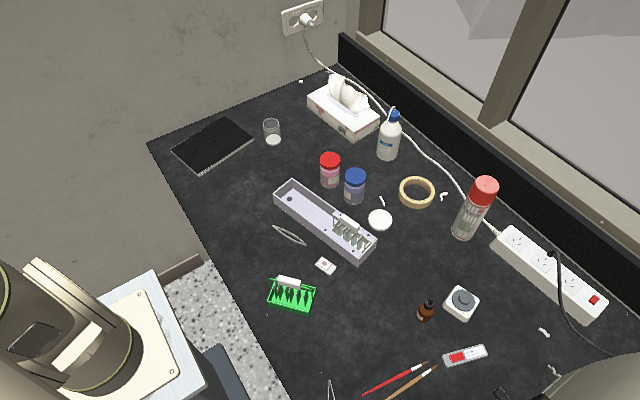

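Run:
```python
import pickle,cv2,numpy as np
d=pickle.load(open('im0.pkl','rb'))
a=cv2.resize(d['top']['color'][180:240,262:378],None,fx=6,fy=6,interpolation=cv2.INTER_CUBIC)[:300]
a=cv2.resize(d['top']['color'][185:235,265:375],(792,360),interpolation=cv2.INTER_CUBIC)  # x7.2
b=cv2.resize(d['scene']['color'][175:270,268:380],(560,475),interpolation=cv2.INTER_CUBIC) # x5
cv2.imwrite('pics/c1.png',a[:,:,::-1]);cv2.imwrite('pics/c2.png',b[:,:,::-1])
```

```text
(no output)
```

View pics/c1.png

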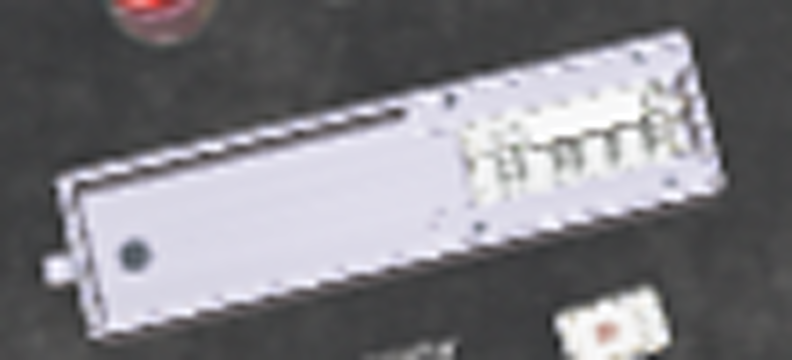

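View pics/c2.png

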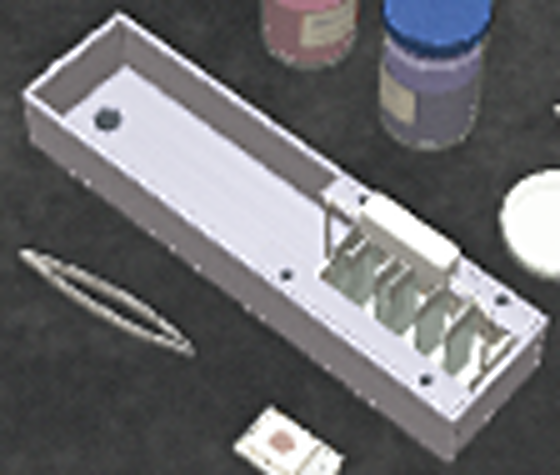

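Run:
```python
from h import *
import pickle
d=pickle.load(open('im0.pkl','rb'))
t,s=d['top'],d['scene']
k=lambda u,v:((u+.5)/7.2+265-.5,(v+.5)/7.2+185-.5)
k2=lambda u,v:((u+.5)/5+268-.5,(v+.5)/5+175-.5)
P=[plane(t,*k(*c),46)[:2] for c in((60,180),(688,32),(722,187),(98,338))]
S=[plane(s,*k2(*c),46)[:2] for c in((120,12),(548,320),(452,425),(27,97))]
for Q in(P,S):
    Q=np.array(Q);print(Q.round(1).tolist(),[round(float(np.linalg.norm(Q[i]-Q[(i+1)%4])),1) for i in range(4)])
    c=Q.mean(0);y=(Q[0]+Q[3]-Q[1]-Q[2]);yaw=np.degrees(np.arctan2(-y[0],y[1]));print('centre',c,'yaw',yaw)
# grip: two-view
def tri(a,b):
    o1,d1=a;o2,d2=b
    A=np.stack([d1,-d2],1);x=np.linalg.lstsq(A,o2-o1,rcond=None)[0];p,q=o1+d1*x[0],o2+d2*x[1];return (p+q)/2,np.linalg.norm(p-q)
print(tri(ray(t,*k(585,118)),ray(s,*k2(410,232))))
for im,kk,b in((t,(265,185,110,50),0),(s,(268,175,112,95),0)):
    pass
print('top@108',plane(t,*k(583,116),110),'scene@110',plane(s,*k2(412,228),110))
c=Q.mean(0)
print(plane(s,*k2(371,203),110),plane(s,*k2(458,258),110))
print(plane(t,*k(527,128),105),plane(t,*k(642,100),105))
print(grip_point_offset)
```

```text
[[565.4, 177.3], [638.3, -112.7], [565.4, -128.0], [492.5, 157.6]] [299.0, 74.4, 294.7, 75.5]
centre [565.38307884  23.54322104] yaw 14.224097205593006
[[568.3, 177.1], [639.0, -111.0], [565.1, -130.1], [496.4, 154.9]] [296.7, 76.4, 293.2, 75.3]
centre [567.18166324  22.71541243] yaw 13.67718046629864
(array([586.48263928, -61.41262123, 107.92092647]), np.float64(1.7502716238183644))
top@108 [586.16595151 -60.05275439 110.        ] scene@110 [588.56234312 -61.44038105 110.        ]
[580.99633159 -39.012747   110.        ] [596.23448747 -86.97088174 110.        ]
[581.43863208 -35.65684475 105.        ] [594.56396284 -86.41400002 105.        ]
18.700000000000003
```

>>> jog_arm(
  targets=[40,30,-20,5,-0.08,40,60,-39,10,-0.16,40,90,-59,15,-0.25,40,120,-79,20,-0.33,40,150,-99,25,-0.41,40,180,-118,30,-0.49,40,210,-138,35,-0.57,40,240,-158,40,-0.66,40,270,-178,45,-0.74,40,300,-197,50,-0.82,40,330,-217,50,-0.9,40,360,-237,50,-0.98,40,390,-257,50,-1.07,40,420,-276,50,-1.15,40,450,-296,50,-1.23,40,480,-316,50,-1.31,40,505,-332,50,-1.38,40,518,-341,50,-1.417,40,518,-341,50,-1.417,40,518,-341,50,-1.417],
)

```text
time_s: 1.82
eef_pos: [587.4, -61.0, 180.8]
tool_rot: [-180.0, -0.0, 104.0]
wrist_force: [-0.2, -1.0, 0.4]
opening: 40.0
grasp_force: 0.0
```

Run:
```python
from h import *
o=observe();print(o['time_s'],o['eef_pos'],o['tool_rot'],o['opening'],o['wrist_force'])
im=get_image('wrist');cv2.imwrite('pics/w1.png',im['color'][:,:,::-1])
import pickle;pickle.dump(im,open('w1.pkl','wb'))
print(im['xyz'],im['orientation'])
a=np.radians(14);X=np.array([np.cos(a),np.sin(a),0]);Y=np.array([-np.sin(a),np.cos(a),0]);G=np.array([587.5,-61,0])
for z in(84,110):
  for y in(-26,26):
    for x in(-7,7): print(z,x,y,np.round(proj(im,G+x*X+y*Y+[0,0,z])))
```

```text
1.8167 [587.415202   -60.96943191 180.84530068] [-1.79950993e+02 -1.68271877e-02  1.03995514e+02] 39.97975546856615 [-0.18476209 -0.97446989  0.35495221]
[571.22647748   2.5259033  323.26716837] [-15.19148231   0.05863062  14.01563238]
84 -7 -26 [315. 231.]
84 7 -26 [332. 231.]
84 -7 26 [315. 170.]
84 7 26 [332. 170.]
110 -7 -26 [314. 243.]
110 7 -26 [333. 243.]
110 -7 26 [314. 176.]
110 7 26 [333. 176.]
```

View pics/w1.png

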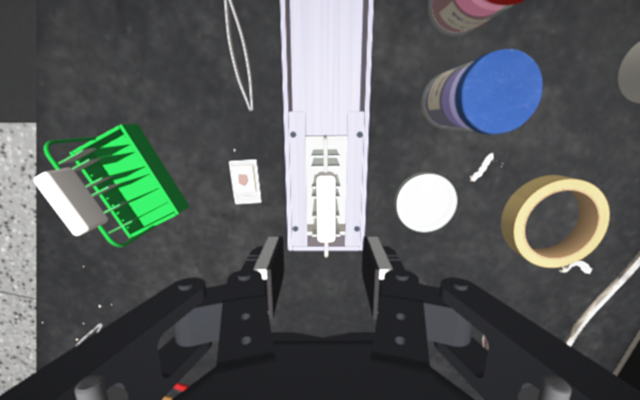

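>>> jog_arm(
  targets=[40,0,1,25,0,40,0,1,50,0,40,0,1,75,0,40,0,1,90,0,40,0,1,97,0,40,0,1,97,0,20,0,1,97,0,16,0,1,97,0,12,0,1,97,0,8,0,1,97,0,0,0,1,97,0,0,0,1,97,0,0,0,1,97,0,0,0,1,97,0],
)

```text
time_s: 3.03
eef_pos: [589.6, -61.3, 85.8]
tool_rot: [179.9, 0.1, 104.0]
wrist_force: [-0.6, -2.1, 7.0]
opening: 12.6
grasp_force: 59.9
```

>>> jog_arm(
  targets=[0,0,0,-1,0,0,8,0,-1,0,0,20,0,-1,0,0,33,0,-1,0,0,46,0,-1,0,0,59,0,-1,0,0,72,0,-1,0,0,85,0,-1,0,0,98,0,-1,0,0,111,0,-1,0,0,124,0,-1,0,0,137,0,-1,0,0,148,0,-1,0,0,155,0,-1,0,0,155,0,-1,0,0,155,0,-1,0],
)

```text
time_s: 4.37
eef_pos: [550.4, 92.4, 85.7]
tool_rot: [180.0, -0.1, 104.2]
wrist_force: [-0.9, 2.3, 6.0]
opening: 12.8
grasp_force: 59.8
```

Run:
```python
from h import *
o=observe();print(o['time_s'],o['eef_pos'],o['wrist_force'],o['grasp_force'])
im=get_image('scene');a=cv2.resize(im['color'][150:280,250:400],None,fx=4,fy=4)
cv2.imwrite('pics/s2.png',a[:,:,::-1])
```

```text
4.3667 [550.4216346   92.38723034  85.74205302] [-0.91586858  2.31377677  5.95744368] 59.84293341636658
```

View pics/s2.png

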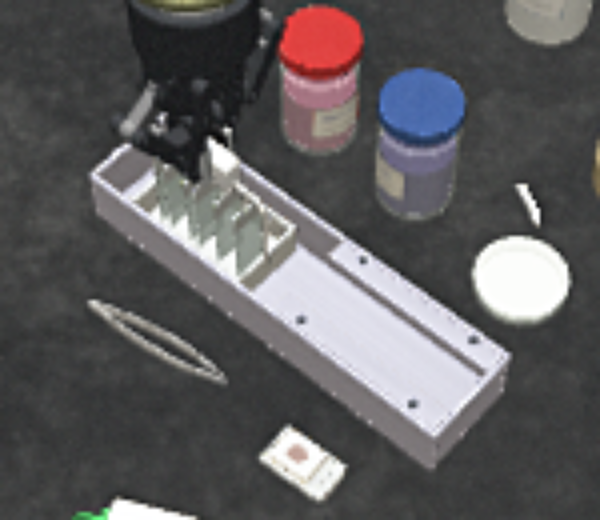

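>>> jog_arm(
  targets=[0,0,0,-5,0,0,0,0,-12,0,0,0,0,-20,0,0,0,0,-28,0,0,0,0,-36,0,0,0,0,-44,0,0,0,0,-52,0,0,0,0,-60,0,0,0,0,-65,0,0,0,0,-65,0,0,0,0,-65,0,0,0,0,-65,0],
)

```text
time_s: 5.42
eef_pos: [550.9, 89.3, 149.9]
tool_rot: [-180.0, 0.0, 104.0]
wrist_force: [-0.1, -0.1, -2.1]
opening: 12.8
grasp_force: 58.8
```

Run:
```python
from h import *
o=observe();print(o['time_s'],o['eef_pos'],o['wrist_force'],o['grasp_force'],o['opening'])
im=get_image('scene');a=cv2.resize(im['color'][130:260,250:400],None,fx=4,fy=4)
cv2.imwrite('pics/s3.png',a[:,:,::-1])
```

```text
5.4167 [550.88179612  89.33984588 149.89032852] [-0.13197766 -0.13926627 -2.08362434] 58.80849301815033 12.78056990843688
```

View pics/s3.png

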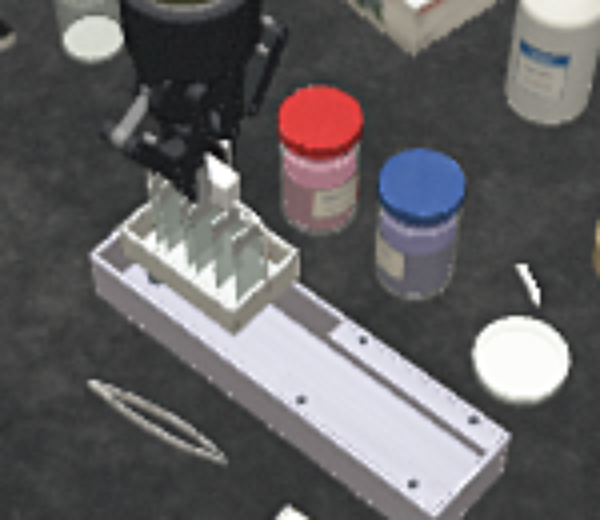

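>>> jog_arm(
  targets=[0,0,0,10,0,0,0,0,20,0,0,0,0,30,0,0,5,0,35,0,0,12,0,35,0,0,18,0,35,0,0,23,0,35,0,0,26,0,34,0,0,29,0,33,0,0,32,0,31,0,0,35,0,29,0,0,38,0,28,0,0,40,0,27,0],
)

```text
time_s: 6.55
eef_pos: [541.8, 127.3, 123.7]
tool_rot: [180.0, 0.1, 103.9]
wrist_force: [1.3, -4.9, -3.2]
opening: 13.0
grasp_force: 58.5
```

>>> jog_arm(
  targets=[0,4,0,-1,0,0,8,0,-3,0,0,12,0,-4,0,0,16,0,-5,0,0,20,0,-6,0,0,24,0,-6,0,0,28,0,-7,0,0,32,0,-7,0],
)

```text
time_s: 7.22
eef_pos: [534.4, 158.3, 131.1]
tool_rot: [179.9, 0.1, 103.9]
wrist_force: [0.2, -6.2, 2.5]
opening: 12.8
grasp_force: 59.2
```

Run:
```python
from h import *
o=observe();print(o['time_s'],o['eef_pos'],o['wrist_force'],o['grasp_force'],o['opening'])
im=get_image('scene');a=cv2.resize(im['color'][130:260,230:380],None,fx=4,fy=4)
cv2.imwrite('pics/s4.png',a[:,:,::-1])
```

```text
7.2167 [534.37145755 158.32392683 131.07460765] [ 0.15044455 -6.1871583   2.51290247] 59.24119234085083 12.809560397572076
```

View pics/s4.png

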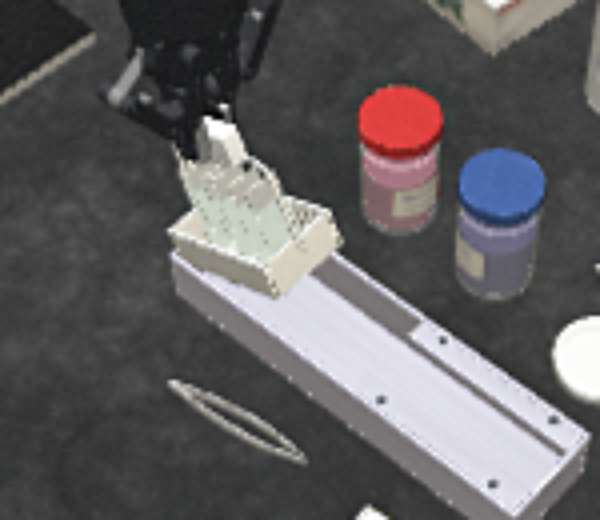

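>>> jog_arm(
  targets=[0,4,0,0,0,0,8,0,0,0,0,12,0,0,0,0,16,0,1,0,0,20,0,1,0,0,21,0,1,0,0,21,0,1,0,0,19,0,-4,0,0,14,0,-12,0,0,6,0,-22,0,0,-4,0,-32,0,0,-14,0,-42,0,0,-24,0,-52,0,0,-34,0,-60,0,0,-44,0,-65,0,0,-54,0,-68,0,0,-60,0,-70,0,0,-64,0,-70,0,0,-64,0,-70,0,0,-64,0,-70,0],
)

```text
time_s: 8.93
eef_pos: [548.9, 97.4, 199.8]
tool_rot: [-180.0, -0.0, 104.0]
wrist_force: [-1.0, 0.2, -1.2]
opening: 12.7
grasp_force: 59.0
```

Run:
```python
from h import *
o=observe();print(o['time_s'],o['eef_pos'],o['wrist_force'],o['grasp_force'],o['opening'])
im=get_image('scene');a=cv2.resize(im['color'][100:240,250:390],None,fx=4,fy=4)
cv2.imwrite('pics/s5.png',a[:,:,::-1])
import pickle;pickle.dump(im,open('s5.pkl','wb'))
# predicted ends for tilt 40
p=o['eef_pos'];a=np.radians(14);Y=np.array([-np.sin(a),np.cos(a),0]);X=np.array([np.cos(a),np.sin(a),0]);Z=np.array([0,0,1.])
G=p+Z*15
for th in(30,40,50):
    t=np.radians(th);ry=Y*np.cos(t)-Z*np.sin(t);rz=Y*np.sin(t)+Z*np.cos(t);O=G-95*rz
    for n,e in(('a',51),('b',-51)):
        for s in(-31,31):
            u,v=proj(im,O+e*ry+s*X);print(th,n,s,round((u-250)*4),round((v-100)*4))
    for e in(50,-50):
        q=O+e*ry+2*rz;d=q-[566.3,23.1,0];print('  end',e,'y',round(d@Y),'x',round(d@X),'z',round(q[2]))
```

```text
8.9333 [548.91052493  97.392118   199.83955359] [-1.04829979  0.19561727 -1.22067506] 58.993563652038574 12.742676222461
30 a -31 168 372
30 a 31 236 314
30 b -31 272 399
30 b 31 343 335
  end 50 y 73 x 1 z 109
  end -50 y -14 x 1 z 159
40 a -31 190 386
40 a 31 258 327
40 b -31 283 389
40 b 31 354 325
  end 50 y 55 x 1 z 111
  end -50 y -22 x 1 z 176
50 a -31 211 396
50 a 31 279 336
50 b -31 290 375
50 b 31 362 310
  end 50 y 37 x 1 z 117
  end -50 y -27 x 1 z 193
```

View pics/s5.png

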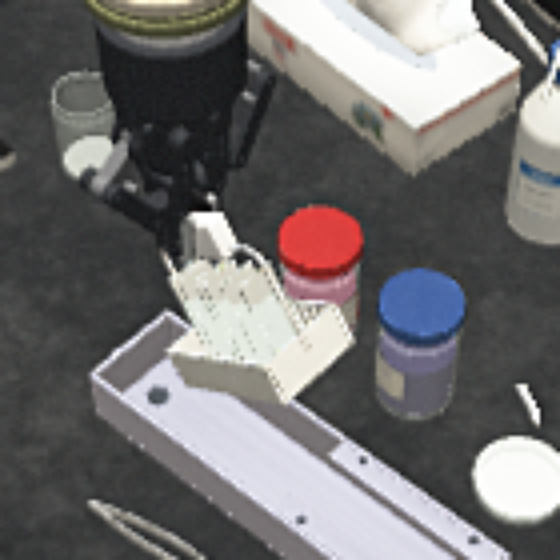

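Run:
```python
from h import *
import pickle
im=pickle.load(open('s5.pkl','rb'))
c=im['color'][100:240,250:390].astype(int)
w=(c[:,:,0]-c[:,:,2]).astype(int)  # cream: r>b
m=((w>8)&(c[:,:,0]>150)).astype(np.uint8)
n,l,st,_=cv2.connectedComponentsWithStats(m)
for i in range(1,n):
    if st[i,4]>40:
        cn=cv2.findContours((l==i).astype(np.uint8),cv2.RETR_EXTERNAL,cv2.CHAIN_APPROX_NONE)[0][0]
        print(st[i]*[4,4,4,4,1],c[l==i].mean(0).round(),(cv2.approxPolyDP(cn,1.2,True)[:,0]*4).tolist())
p=np.array([548.9,97.4,199.8]);a=np.radians(14);Y=np.array([-np.sin(a),np.cos(a),0]);X=np.array([np.cos(a),np.sin(a),0]);Z=np.array([0,0,1.])
for th in(20,25,30,35,40):
    t=np.radians(th);ry=Y*np.cos(t)-Z*np.sin(t);rz=Y*np.sin(t)+Z*np.cos(t);O=p+Z*15-95*rz
    f=lambda x,y,z:[round((q-o)*4) for q,o in zip(proj(im,O+x*X+y*ry+z*rz),(250,100))]
    print(th,'A-',f(-31,51,0),f(-31,51,30),'B-',f(-31,-51,0),f(-31,-51,30),'B+',f(31,-51,0),f(31,-51,30))
```

```text
[248   4 176 160 282] [165. 158. 145.] [[248, 4], [248, 36], [252, 32], [268, 44], [260, 28], [264, 12], [296, 44], [288, 64], [344, 108], [352, 96], [368, 100], [384, 116], [388, 144], [412, 160], [408, 132], [420, 124], [412, 128], [256, 4]]
[348   0 104  56 140] [218. 213. 203.] [[348, 0], [364, 0], [388, 24], [384, 28], [416, 52], [448, 40], [432, 44], [412, 28], [428, 0]]
[420  64 100  92 173] [161. 155. 142.] [[516, 64], [484, 84], [488, 92], [480, 100], [472, 92], [444, 108], [468, 96], [476, 100], [436, 124], [420, 152], [432, 144], [440, 152], [480, 128], [516, 88], [516, 80], [496, 92], [484, 88]]
[520  80  40  72 113] [224. 222. 211.] [[544, 80], [524, 100], [520, 124], [540, 144], [556, 148], [556, 116], [552, 120], [544, 104], [556, 88]]
[516 176  44  44  53] [159. 155. 144.] [[520, 176], [516, 196], [552, 216], [556, 188], [540, 188]]
[280 208  84  64 259] [221.  65.  63.] [[280, 224], [280, 252], [308, 268], [344, 260], [360, 240], [356, 224], [336, 208], [300, 208]]
[168 224 188 180 627] [213. 203. 194.] [[196, 224], [196, 256], [180, 272], [168, 268], [176, 276], [172, 284], [180, 296], [200, 292], [204, 300], [224, 296], [232, 304], [260, 300], [272, 284], [296, 336], [280, 352], [276, 348], [280, 352], [272, 360], [256, 364], [284, 400], [352, 340], [344, 336], [348, 328], [340, 328], [344, 320], [336, 320], [340, 312], [332, 312], [352, 288], [352, 272], [312, 284], [292, 276], [292, 268], [276, 288], [268, 264], [256, 272], [248, 264], [236, 272], [220, 260], [220, 244]]
20 A- [147, 355] [131, 318] B- [258, 404] [244, 365] B+ [328, 341] [315, 303]
25 A- [158, 364] [139, 326] B- [266, 402] [248, 362] B+ [336, 339] [320, 299]
30 A- [168, 372] [148, 333] B- [272, 399] [252, 357] B+ [343, 336] [324, 294]
35 A- [179, 379] [156, 340] B- [278, 395] [254, 352] B+ [349, 331] [327, 289]
40 A- [190, 386] [165, 346] B- [283, 389] [256, 346] B+ [354, 325] [330, 282]
```

Run:
```python
from h import *
import pickle
p=np.array(observe()['eef_pos']);a=np.radians(14);Y=np.array([-np.sin(a),np.cos(a),0]);X=np.array([np.cos(a),np.sin(a),0]);Z=np.array([0,0,1.])
im=pickle.load(open('s5.pkl','rb'));wr=get_image('wrist');pickle.dump(wr,open('w5.pkl','wb'))
def crop(I,u,v,w,h,k): return cv2.resize(I['color'][v:v+h,u:u+w],None,fx=k,fy=k,interpolation=cv2.INTER_CUBIC)
A=crop(im,285,145,60,60,8);B=crop(wr,240,60,160,240,2)
def ends(I,u0,v0,k,img):
  for th,col in((28,(255,0,0)),(40,(0,0,255))):
    t=np.radians(th);ry=Y*np.cos(t)-Z*np.sin(t);rz=Y*np.sin(t)+Z*np.cos(t);O=p+Z*15-95*rz
    pts=np.array([[ (q+.5-o)*k for q,o in zip(proj(I,O+x*X+y*ry+z*rz),(u0,v0))] for x,y,z in((-31,51,0),(-31,-51,0),(31,-51,0),(31,-51,30),(-31,-51,30),(-31,51,30),(-31,51,0))])
    for q in pts: cv2.circle(img,tuple(int(v) for v in q),3,col,-1)
ends(im,285,145,8,A);ends(wr,240,60,2,B)
cv2.imwrite('pics/m6.png',np.hstack([A,B])[:,:,::-1])
```

```text
(no output)
```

View pics/m6.png

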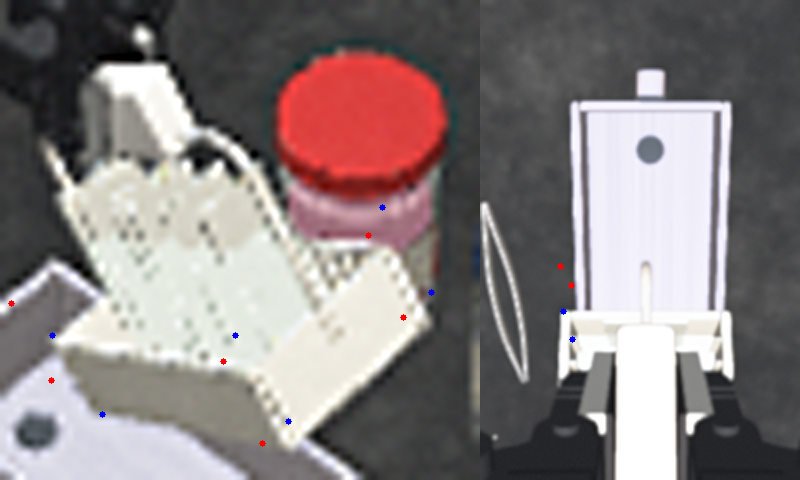

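Run:
```python
from h import *
import pickle
from scipy.optimize import least_squares
p=np.array(observe()['eef_pos']);a=np.radians(14);Y=np.array([-np.sin(a),np.cos(a),0]);X=np.array([np.cos(a),np.sin(a),0]);Z=np.array([0,0,1.])
s=pickle.load(open('s5.pkl','rb'));w=pickle.load(open('w5.pkl','rb'))
S=lambda u,v:(u/8+284.5,v/8+144.5); W=lambda u,v:((u-480)/2+239.5,v/2+59.5)
obs=[(s,S(55,345),(-31,51,30)),(s,S(250,378),(-31,-51,30)),(s,S(295,450),(-31,-51,0)),(s,S(430,318),(31,-51,0)),(w,W(563,312),(-31,51,30)),(w,W(731,312),(31,51,30))]
def res(q):
    t=q[0];ry=Y*np.cos(t)-Z*np.sin(t);rz=Y*np.sin(t)+Z*np.cos(t);O=p+Z*(11.2+q[2])+q[1]*ry+q[3]*X-95*rz
    return np.r_[np.concatenate([np.array(proj(I,O+x*X+y*ry+z*rz))-uv for I,uv,(x,y,z) in obs]),np.array(q[1:])/3]
r=least_squares(res,[.6,0,0,0]);print(np.degrees(r.x[0]),r.x[1:],r.fun.round(1))
```

```text
36.93172214031468 [-6.77441295 -3.49000218 -0.50276939] [-0.1 -0.1 -0.4 -2.2  0.1 -0.5  1.  -0.1  0.1 -0.4 -0.7 -0.3 -2.3 -1.2
 -0.2]
```

Run:
```python
from bench import *
o=observe();print(o['time_s'],o['joint_vel'].round(2),o['wrist_force'],o['grasp_force']);print(close_job())
```

```text
9.0333 [-0.11 -0.01  0.07 -0.22  0.11 -0.    0.14] [-0.40782174  0.26768667 -1.24314944] 58.994649052619934
the job is handed in; nothing more can be done
None
```

I handed the job in at about 9 s with the rack held still above the trough, tipped endways about 37° (estimated from the camera images) with both tray ends over 100 mm above the bench; no verdict came back.

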